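# Turn a sawn stone slab over on the turning stop

### The job

The sawn slab lies with its red-brown rind up. Turn it over on the turning stop: slide it up the two bent steel rods until it stands leaning on them, and press its foot home against the steel heel with a firm but gentle push (push level, about 10 to 13 N, for a second; more than 15 N cracks the stone). Then tip it over toward the robot and let it down under control, without dropping it, so that it lies flat on the bench in front of the stop with the blue polished face up; leave the other things where they are.

Things in the scene. Friction and masses are not known exactly. Their poses are not given: they have to be found in the camera images.
- slab: flat stone slab 100 x 140 x 12 mm, about 0.26 kg, red-brown rind on one face, blue polished face on the other. Origin: centre of the blue face. z points from blue face to brown (up at the start, down when the job is done). x points from its wide foot edge to its narrow head edge, which is toward the stop at the start, roughly square to it. Outline symmetric about x.
- slab_foot (a point): middle of the slab's straight foot edge, on the blue face (slab x = -50 mm); the edge nearest the robot at the start, 140 mm wide. The slab keeps this width to x = -5 mm, then its corners are cut at 45 degrees down to 92 mm at x = +19 mm. If it is pushed downward as well as forward it binds on the bench.
- slab_head (a point): middle of the slab's head edge, on the blue face (slab x = +50 mm), 92 mm wide. This edge climbs the rods; when the slab leans home, it is about 76 to 90 mm above the bench, the slab at 50 to 64 degrees to the bench.
- stop: turning stop, fixed on the bench, 75 mm high, 168 mm wide, 84 mm deep. Origin on the bench at the middle of its front; x points into the stop, away from the robot (the way to slide the slab), z up. Two bent polished steel rods, 8 mm thick, at y = +-34 mm; from the side their front rises in a curve from (x, z) = (2, 0) mm through (14, 12), (23, 25), (31, 44) to (36, 75) mm; they are slippery.
- rod_top (a point): point midway between the tops of the two rods, 75 mm above the bench. Between the rods and their blue uprights (which reach back to stop x = 52 mm) is an open gap 52 mm wide in y, where a finger can go behind the leaning slab; it is free down to 12 mm above the bench.
- heel_zero (a point): point on the stop's middle line at the rearmost setting (stop x = 0) of the heel: two low steel blocks 6 mm high at |y| = 58 to 76 mm that stop the leaning slab's wide foot end; the narrow head passes between them. Clamped at stop x = 0 to -18 mm, differently each time, not measured: feel for it. It does not give way; home, the foot is about 4 mm before it.
- opal_mid: bystander: rough black-brown opal 47x86x45 mm; origin centre of underside
- opal_small: bystander: small opal with pale blue top 38x49x26 mm; origin centre of underside
- marker: bystander: white and blue marker pen 18x134x18 mm; origin centre of underside
- stone_iron_e: bystander: rust-brown stone 46x60x24 mm; origin centre of underside

How it is judged:
On the way:
1. the slab stands leaning on the stop (tilted at least 46 degrees, still rind side toward the robot) and is pressed home, at least 6 N of the push reaching the stop for 0.5 s (angle between slab's own z axis and vertical between 0.8 and 1.5 rad and contact force between slab and stop above 6 N), for 0.5 s.
At the end, for the whole second after the job is handed in: The slab lies at rest, flat on the bench (within 5 degrees) with the blue face up, in front of the stop (its centre 30 to 200 mm before the rods' feet and within 80 mm of the stop's middle line) (angle between slab's own z axis and vertical above 3.05 rad and height (world z) of slab below 0.016 m and x of slab in the frame of stop between -0.2 and -0.03 m and y of slab in the frame of stop between -0.08 and 0.08 m and linear speed of slab below 0.02 m/s and angular speed of slab below 0.2 rad/s); the robot touches nothing.
It fails at once if the slab is pressed on the stop with more than 15 N (it cracks) (contact force between slab and stop above 15 N).
It fails at once if the slab is dropped: it falls over turning faster than 10 rad/s (angular speed of slab above 10 rad/s).
It fails at once if a bystander is moved more than 15 mm (distance of any of opal_mid, opal_small, marker, stone_iron_e from where it was at the start of the episode above 0.015 m).
It also fails if it takes over 72 s, if anything falls off the work surface, if the arm or the gripper's body presses on something with over 40 N, if the wrist force passes 120 N, or if a joint passes its speed limit or range.

### The arm

A 6-joint arm with a two-finger parallel gripper is mounted at the origin on a cart in front of the work surface, level with it; the furniture and walls round the work are solid. World frame = base frame: x ahead of the robot, y to its left, z up, the work surface at z = 0. Lengths are in m, angles in rad, forces in N, time in s.
With the tool pointing down it reaches from about 0.15 to 0.775 m from the base axis. Payload 6.1 kg.
Tool frame: the origin (TCP) lies between the finger pads; the fingertips stand nose_length ahead of it and the grasp point (between the pads) lies 11 mm behind it (nose_length is the distance from the TCP to the fingertips, in m); z points along the fingers, y is the line along which they close (so a half turn about z gives the same grasp; the last joint's range is limited). The gripper opens to 85 mm and grips with 20 to 120 N. Pads are 22 mm wide; open, the fingers measure 114 mm over their backs; the gripper's body (76 mm by 85 mm) begins 54 mm behind the grasp point. The pads swing forward as they close: fully open they stand 13 mm farther back than shut.
Start: joints at [1.232, 0.126, -0.04, 1.405, 0, 1.571], TCP at [0.174, 0.495, 0.239] pointing down, gripper open.
Joint ranges: [-2.72, 2.72], [-0.95, 1.95], [-1.27, 1.35], [-1.78, 2.02], [-1.46, 1.47], [-3.14, 3.14]. Speed limits (rad/s): [2.39, 2.39, 3.01, 3.14, 3.14, 3.14].

### API

Orientations are given as a unit quaternion [w, x, y, z].
In Python, from bench import movep, movel, goto_joints, grip, hold, inverse_kinematics, read_camera, camera_model, PlanningError, finish_job, read_time_s, read_q, read_dq, read_joint_torque, read_tcp_pos, read_tcp_rot, read_force, read_wrist_torque, read_gripper_width, read_gripper_force, nose_length gives the robot as it stands. Calls block until the motion is done:
- movep(position, orientation): joint-space move of the TCP to a pose.
- movel(position, feed=0.15, rot=None): straight line of the TCP; rot=None keeps the orientation; feed is the mean speed in m/s.
- goto_joints(angles): joint-space move.
- grip(opening): finger opening in m; the grip force is fixed at half the most; returns when the fingers have stopped.
- hold(seconds).
- inverse_kinematics(position, orientation): joint angles nearest the present ones, or None.
- read_camera(name): name is "scene" or "top" or "wrist"; returns the picture (420x560x3 uint8, blue, green, red); there is no depth.
- camera_model(name): a dict with "K" (3x3 intrinsics, pixels), "rvec" (rotation vector, rad) and "tvec" (3), from world to camera coordinates, as OpenCV has them. Camera axes: x right, y down, z forward; pixel columns grow to the right and rows downward; lengths in m; the calibration is good to about 2 mm. A picture is of the moment at which its call begins: read the wrist's pose just before it. camera_model takes no time and is no camera call; for the wrist camera it gives the pose at the moment of the call.
A pose or a line that the arm cannot do raises PlanningError and nothing moves.
- finish_job(): hands the job in; it is judged then, once.
Readings, each from a call of its own:
- read_time_s(): time.
- read_q(): joint angles.
- read_dq(): joint speeds.
- read_joint_torque(): joint torques, N m.
- read_tcp_pos(): TCP position.
- read_tcp_rot(): TCP orientation.
- read_force(): force on the tool from outside, world axes, zero at the start.
- read_wrist_torque(): the same for the moment, N m.
- read_gripper_width(): finger opening in m.
- read_gripper_force(): force on a finger pad.
Only numpy, scipy, OpenCV 4.12 (cv2) and the standard library are available. Lean on these libraries where they do the work, as an engineer would, in place of code of your own. Each camera call takes 0.05 s, during which the arm holds its last target. There are 200 camera calls.

## Working session

There is one attempt and no reset: what is moved stays moved. The work goes in short steps, each a Python script; the robot and the scene stay as the last script left them, time stands still between calls to the robot, and variables do not carry over. Pictures are saved under pics/ and viewed, at most 12 in all, crops included, and the job is handed in when it is done.

```bash
mkdir -p pics; ls
python3 - <<'E'
from bench import *
import cv2,numpy as np
for n in("scene","top"):
    cv2.imwrite(f"pics/{n}0.png",read_camera(n)); m=camera_model(n); print(n,m)
print(nose_length() if callable(nose_length) else nose_length, read_time_s(), read_tcp_rot(), read_gripper_width())
E
```

```text
pics
scene {'K': array([[508.88404157,   0.        , 279.66650979],
       [  0.        , 508.88404157, 211.28043177],
       [  0.        ,   0.        ,   1.        ]]), 'rvec': array([ 2.09400224, -0.84238912,  0.38760606]), 'tvec': array([-0.39024091,  0.30750546,  0.89536975])}
top {'K': array([[426.3092612 ,   0.        , 275.35781677],
       [  0.        , 426.3092612 , 212.53159813],
       [  0.        ,   0.        ,   1.        ]]), 'rvec': array([ 2.05187831, -2.16439263,  0.24771907]), 'tvec': array([0.03452836, 0.5868531 , 0.97771258])}
0.008 0.1 [-1.08352562e-04  1.68574691e-01  9.85688629e-01 -6.98659146e-04] 0.08530537933316643
```

View pics/scene0.png

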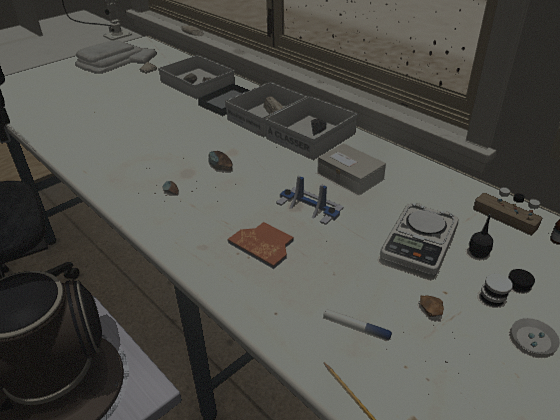

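View pics/top0.png

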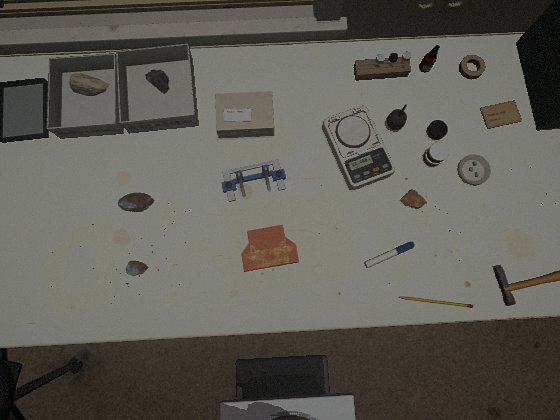

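The top view shows the slab at about (270,250), with its foot edge from (243,271) to (299,262), and the stop at about (253,178). Next I'll enlarge that area.

Run:
```python
import cv2
a=cv2.imread("pics/top0.png")[150:280,205:315]; b=cv2.imread("pics/scene0.png")[165:275,220:350]
a=cv2.resize(a,None,fx=4.5,fy=4.5,interpolation=cv2.INTER_CUBIC)
a=cv2.convertScaleAbs(a,alpha=1.5)
cv2.imwrite("pics/topc.png",a)
b=cv2.convertScaleAbs(cv2.resize(b,None,fx=5,fy=5,interpolation=cv2.INTER_CUBIC),alpha=1.5)
cv2.imwrite("pics/scc.png",b)
```

```text
(no output)
```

View pics/topc.png

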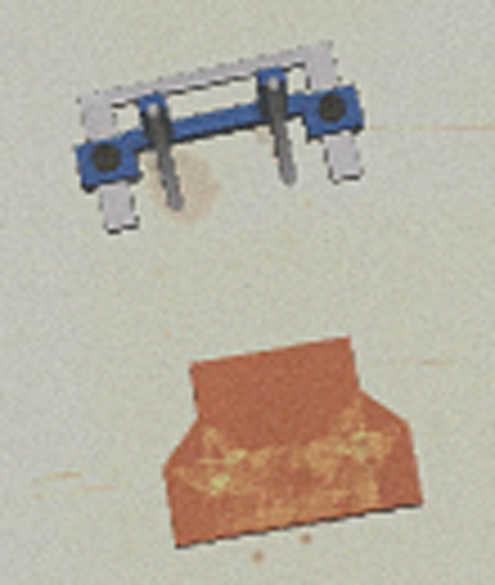

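View pics/scc.png

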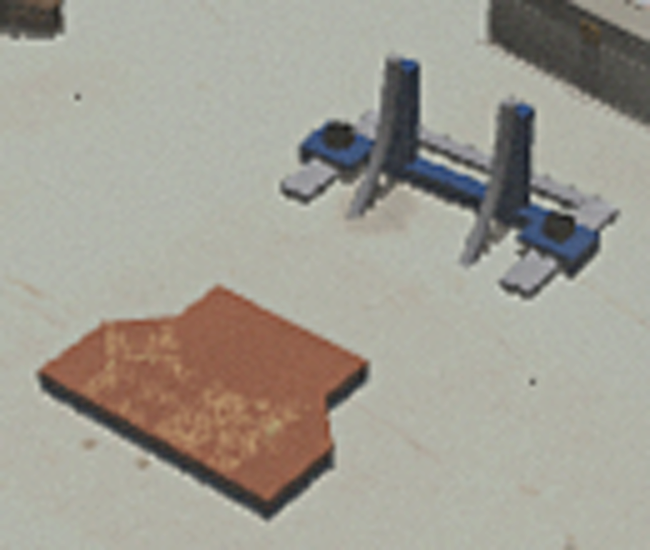

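The crops show the slab's top corners (top crop (178,543), (421,503), (191,363), (349,338)) and the rod feet at (178,208) and (291,184). Rod tops and heel blocks are clear in both crops, so I'll compute poses from these.

```bash
cat > h.py <<'E'
from bench import *
import numpy as np, cv2
from scipy.spatial.transform import Rotation as R
def ray(n,px):
    m=camera_model(n); Rm=cv2.Rodrigues(np.array(m["rvec"]))[0]; c=-Rm.T@m["tvec"]
    return c, Rm.T@np.linalg.solve(m["K"],[px[0],px[1],1])
def onz(n,px,z):
    c,d=ray(n,px); return c+d*(z-c[2])/d[2]
T=lambda u,v:(205+(u+.5)/4.5-.5,150+(v+.5)/4.5-.5)
S=lambda u,v:(220+(u+.5)/5-.5,165+(v+.5)/5-.5)
E
python3 - <<'E'
from h import *
np.set_printoptions(precision=4,suppress=True)
for nm,t,s,z in [("footL",(178,543),(40,374),.012),("footR",(421,503),(267,500),.012),("headL",(191,363),(217,287),.012),("headR",(349,338),(368,362),.012),
 ("rodL",(178,208),(355,214),.002),("rodR",(291,184),(470,262),.002),("topL",(152,100),(393,57),.075),("topR",(272,78),(517,103),.075),
 ("heelL",(122,231),(298,198),.003),("heelR",(348,181),(518,294),.003)]:
    print(nm,onz("top",T(*t),z),onz("scene",S(*s),z))
E
```

```text
footL [0.4564 0.088  0.012 ] [0.4526 0.0872 0.012 ]
footR [ 0.4713 -0.0482  0.012 ] [ 0.4707 -0.0485  0.012 ]
headL [0.5574 0.0768 0.012 ] [0.5539 0.0774 0.012 ]
headR [ 0.5671 -0.0134  0.012 ] [ 0.5669 -0.0135  0.012 ]
rodL [0.6513 0.0813 0.002 ] [0.6509 0.0816 0.002 ]
rodR [0.6624 0.0148 0.002 ] [0.6639 0.0136 0.002 ]
topL [0.6937 0.0892 0.075 ] [0.6881 0.0919 0.075 ]
topR [0.703  0.0226 0.075 ] [0.7024 0.0209 0.075 ]
heelL [0.639  0.1142 0.003 ] [0.6388 0.1108 0.003 ]
heelR [ 0.6622 -0.0185  0.003 ] [ 0.6614 -0.0209  0.003 ]
```

```bash
cat >> h.py <<'E'
PSI=np.deg2rad(9.8); O=np.array([.656,.0478,0.])
XS=np.array([np.cos(PSI),np.sin(PSI),0]); YS=np.array([-np.sin(PSI),np.cos(PSI),0])
def W(x,y,z): return O+x*XS+y*YS+np.array([0,0,z])
def quat(psi,kind,pitch=0.,s=1):
    """tool down; kind 'push': tool y along stop y; 'pinch': tool y along stop x. pitch>0 tips approach axis forward."""
    f=np.array([np.cos(psi),np.sin(psi),0]); l=np.array([-np.sin(psi),np.cos(psi),0]); u=np.array([0,0,1.])
    z=np.sin(pitch)*f-np.cos(pitch)*u; n=np.cos(pitch)*f+np.sin(pitch)*u
    y=s*(l if kind=='push' else n)
    q=R.from_matrix(np.c_[np.cross(y,z),y,z]).as_quat()
    return np.r_[q[3],q[:3]]
E
python3 - <<'E'
from h import *
np.set_printoptions(precision=3,suppress=True)
ps=np.deg2rad(6.8)
for s in(1,-1):
  print(s,'push',[inverse_kinematics(p,quat(ps,'push',0,s)) for p in ([.44,.017,.1],W(-.02,0,.01))])
  for x,z,p in((.008,.06,0),(-.06,.1,0),(-.1,.09,45),(-.13,.06,60),(-.1,.03,30)):
    print(s,x,z,p,inverse_kinematics(W(x,0,z),quat(PSI,'pinch',np.deg2rad(p),s)))
# approach and probe bench
s=1
q=quat(ps,'push',0,s)
if abs(inverse_kinematics([.44,.017,.1],q)[5])>2: s=-1; q=quat(ps,'push',0,s)
foot=np.array([.463,.020,0]); st=foot-.022*np.array([np.cos(ps),np.sin(ps),0])
movep(st+[0,0,.08],q); movel(st+[0,0,.02],.1); hold(.2); f0=read_force(); print('s',s,f0,read_tcp_pos(),read_time_s())
z=.016
while z>-.008:
    movel(st+[0,0,z],.03); f=read_force()-f0
    if f[2]>3: break
    z-=.001
print(z,f,read_tcp_pos(),read_time_s())
movel(st+[0,0,z+.003],.03)
print(read_force()-f0,read_time_s())
cv2.imwrite("pics/p1.png",cv2.resize(read_camera("scene")[150:320,170:400],None,fx=3,fy=3))
E
```

```text
1 push [array([ 0.039,  0.007, -0.477,  1.088,  0.   , -0.08 ]), array([ 0.07 ,  0.422, -0.163,  0.986,  0.   , -0.049])]
1 0.008 0.06 0 [ 0.074  0.439 -0.02   1.111  0.     1.474]
1 -0.06 0.1 0 [ 0.063  0.296 -0.136  1.14   0.     1.463]
1 -0.1 0.09 45 [-0.011 -0.234 -1.015  0.012  0.128  1.442]
1 -0.13 0.06 60 None
1 -0.1 0.03 30 [ 0.015 -0.057 -0.852  0.258  0.078  1.436]
-1 push [array([ 0.039,  0.007, -0.477,  1.088,  0.   ,  3.062]), array([ 0.07 ,  0.422, -0.163,  0.986,  0.   ,  3.093])]
-1 0.008 0.06 0 [ 0.074  0.439 -0.02   1.111  0.    -1.668]
-1 -0.06 0.1 0 [ 0.063  0.296 -0.136  1.14   0.    -1.679]
-1 -0.1 0.09 45 [-0.011 -0.234 -1.015  0.012  0.128 -1.7  ]
-1 -0.13 0.06 60 None
-1 -0.1 0.03 30 [ 0.015 -0.057 -0.852  0.258  0.078 -1.706]
s 1 [ 0.19   0.233 -0.517] [0.442 0.017 0.021] 3.1
-0.006000000000000007 [-3.882 -0.235 10.228] [ 0.441  0.017 -0.005] 8.8833
[-0.572  0.408  1.02 ] 9.1333
```

View pics/p1.png

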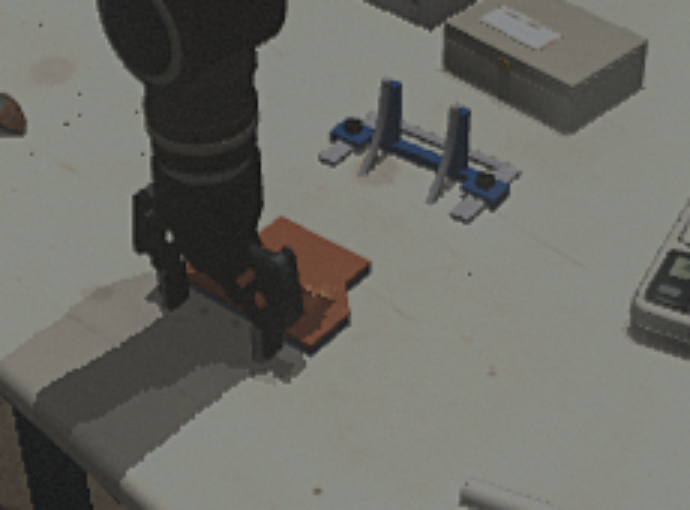

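Scene view: the open fingers straddle the foot edge behind the slab, and nothing has been disturbed. Tips are 5 mm behind the TCP when open. Now I'll push.

Run:
```python
from h import *
np.set_printoptions(precision=1,suppress=True)
f0=read_force(); print(f0,read_time_s())
Z=read_tcp_pos()[2]
movel(W(-.13,.001,Z),.06,rot=quat(PSI,'push'))
print('a',read_force()-f0,read_tcp_pos()*1000,read_time_s())
x=-.13; log=[]
while x<-.046:
    x+=.003; movel(W(x,.001,Z),.05); f=read_force()-f0
    log.append((round(x*1000),round(-f@XS,1),round(f[2],1)))
    if -f@XS>8: break
print(log,read_time_s(),read_tcp_pos()*1000)
cv2.imwrite("pics/p2.png",cv2.resize(read_camera("scene")[130:290,220:420],None,fx=4,fy=3.75))
```

```text
[ 0.1 -0.6 -0.2] 9.1833
a [ 0.1 -0.1  0.1] [527.8  26.7  -2.8] 10.7833
[(-127, np.float64(0.0), np.float64(0.5)), (-124, np.float64(0.2), np.float64(-0.1)), (-121, np.float64(0.6), np.float64(0.4)), (-118, np.float64(0.8), np.float64(0.8)), (-115, np.float64(0.6), np.float64(0.3)), (-112, np.float64(1.0), np.float64(0.9)), (-109, np.float64(1.0), np.float64(1.7)), (-106, np.float64(0.5), np.float64(0.3)), (-103, np.float64(0.4), np.float64(0.0)), (-100, np.float64(1.2), np.float64(0.0)), (-97, np.float64(1.2), np.float64(-0.5)), (-94, np.float64(1.6), np.float64(-0.2)), (-91, np.float64(0.7), np.float64(0.0)), (-88, np.float64(1.7), np.float64(-0.6)), (-85, np.float64(2.0), np.float64(-0.2)), (-82, np.float64(1.3), np.float64(-0.8)), (-79, np.float64(1.3), np.float64(-0.6)), (-76, np.float64(1.0), np.float64(-0.9)), (-73, np.float64(0.4), np.float64(-0.7)), (-70, np.float64(1.5), np.float64(-0.3)), (-67, np.float64(1.5), np.float64(-0.4)), (-64, np.float64(1.7), np.float64(-1.4)), (-61, np.float64(0.8), np.float64(-0.4)), (-58, np.float64(0.1), np.float64(0.7)), (-55, np.float64(1.2), np.float64(-1.3)), (-52, np.float64(0.4), np.float64(-0.5)), (-49, np.float64(-0.3), np.float64(0.1)), (-46, np.float64(0.2), np.float64(-0.1))] 17.7833 [610.9  41.   -2.9]
```

View pics/p2.png

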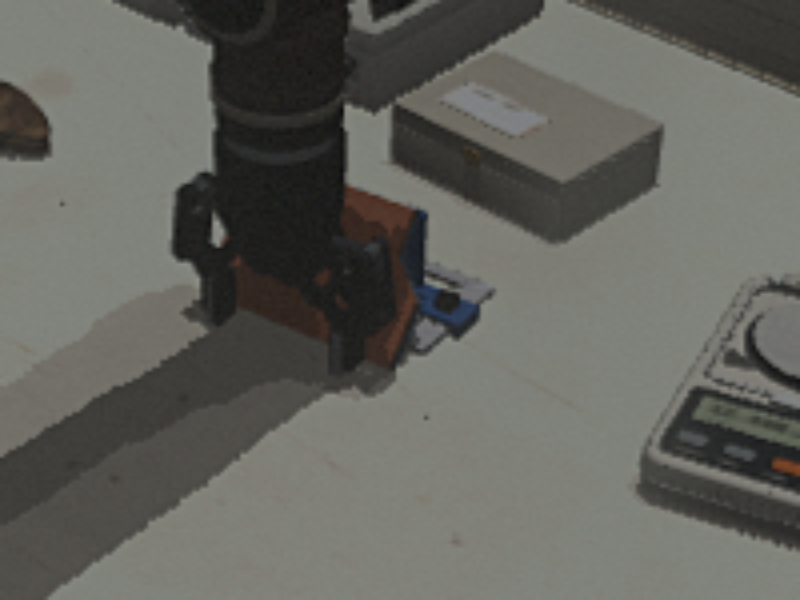

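The slab now leans on the rods: the rind faces the robot and the head rises behind the gripper. Next is the fine press.

Run:
```python
from h import *
f0=np.array([.1,-.6,-.2])
def F():
    a=[]
    for _ in range(4): hold(.02); a.append(-(read_force()-f0)@XS)
    return np.mean(a)
Z=-.003; x=-.046; log=[]; step=.001; f=0
while x<-.008:
    x+=step; movel(W(x,.001,Z),.02); f=F(); log.append((round(x*1e3,2),round(float(f),1)))
    if f>10.3: break
    step=.001 if f<2.5 else .0003 if f<6 else .00015
print(log,read_time_s())
for _ in range(8):
    hold(.12); f=F(); print(round(float(f),1),end=' ')
    if f<9.8: x+=.00015; movel(W(x,.001,Z),.02)
    elif f>12.3: x-=.00015; movel(W(x,.001,Z),.02)
print(read_time_s(),read_tcp_pos(),(read_force()-f0))
```

```text
[(-45.0, 0.4), (-44.0, 1.5), (-43.0, 0.5), (-42.0, 0.9), (-41.0, 0.8), (-40.0, 0.6), (-39.0, 1.1), (-38.0, 0.7), (-37.0, 0.6), (-36.0, 0.7), (-35.0, 0.5), (-34.0, 0.7), (-33.0, 1.0), (-32.0, 0.8), (-31.0, 0.9), (-30.0, 0.7), (-29.0, 1.4), (-28.0, 5.1), (-27.7, 5.7), (-27.4, 7.1), (-27.25, 7.2), (-27.1, 7.4), (-26.95, 7.6), (-26.8, 7.8), (-26.65, 8.5), (-26.5, 8.7), (-26.35, 9.6), (-26.2, 9.8), (-26.05, 10.3)] 27.0167
10.3 10.3 10.5 10.4 10.4 10.0 10.5 10.4 28.4833 [ 0.6278899   0.04397852 -0.00338808] [-8.91063804 -1.40248576  4.23658684]
```

Run:
```python
from h import *
f0=np.array([.1,-.6,-.2])
def F():
    a=[]
    for _ in range(4): hold(.02); a.append(-(read_force()-f0)@XS)
    return np.mean(a)
x=-.02605
for _ in range(10):
    f=F(); print(round(float(f),1),end=' ')
    if f<11.6: x+=.00015; movel(W(x,.001,-.003),.02)
hold(.7); print(F(),read_time_s())
movel(W(-.032,.001,-.003),.02); movel(W(-.08,.001,0.0),.1)
movel(W(-.08,.001,.17),.3); 
movep(W(.014,.001,.17),quat(PSI,'pinch')); print(read_time_s(),read_tcp_pos())
cv2.imwrite("pics/p3.png",cv2.resize(read_camera("scene")[130:290,220:420],None,fx=4,fy=3.75))
```

```text
10.3 10.7 11.2 11.7 11.5 12.1 11.9 12.1 11.7 12.3 11.848243106025208 30.9167
34.15 [0.66919122 0.05111469 0.16912884]
```

View pics/p3.png

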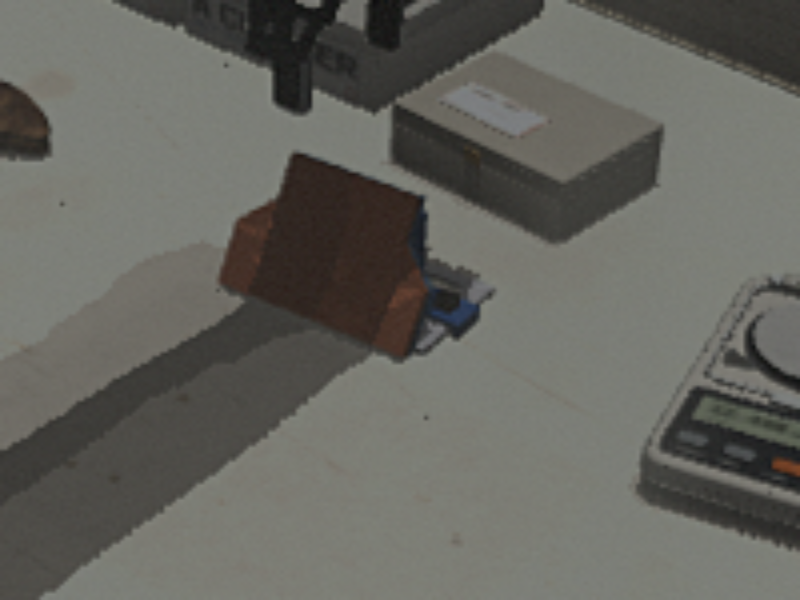

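The slab leans freely on the rods, rind toward the robot, and the gripper is clear above it. I'll hook it from behind, bring it upright and grip it.

Run:
```python
from h import *
np.set_printoptions(precision=4,suppress=True)
for u,v in((295,153),(423,200)):
    p=onz("scene",(220+u/4,130+v/3.75),.092)-O; print('head',p@XS,p@YS)
for X,z,p in((-.098,.05,50),(-.098,.052,47),(-.098,.027,30),(-.13,.027,30)): print(inverse_kinematics(W(X,0,z),quat(PSI,'pinch',np.deg2rad(p))))
Z=.068; f0=read_force()
def say(t): print(t,read_force()-f0,read_gripper_width(),round(read_time_s(),2))
movel(W(.014,.001,.11),.15); movel(W(.014,.001,Z),.06); say('down')
movel(W(-.005,.001,Z),.05); say('pull1')
movel(W(-.030,.001,Z),.04); say('pull2')
cv2.imwrite("pics/p4.png",cv2.resize(read_camera("scene")[130:290,220:420],None,fx=4,fy=3.75))
```

```text
head 0.030875490682301568 0.04564038060130883
head 0.030588296190322425 -0.048404182944703784
[-0.0186 -0.1511 -1.1539 -0.2957  0.1449  1.448 ]
[-0.0133 -0.1613 -1.1022 -0.1819  0.1344  1.4443]
[ 0.0159 -0.0494 -0.8526  0.2492  0.0773  1.4362]
[ 0.0031 -0.1126 -0.9084  0.2576  0.0837  1.425 ]
down [-0.1106  0.3325 -0.0324] 0.08526648474667027 35.6
pull1 [-0.6891  0.0672  0.2397] 0.08582780139502982 36.13
pull2 [ 0.2751 -0.0897 -0.7255] 0.08549760222617594 36.91
```

View pics/p4.png

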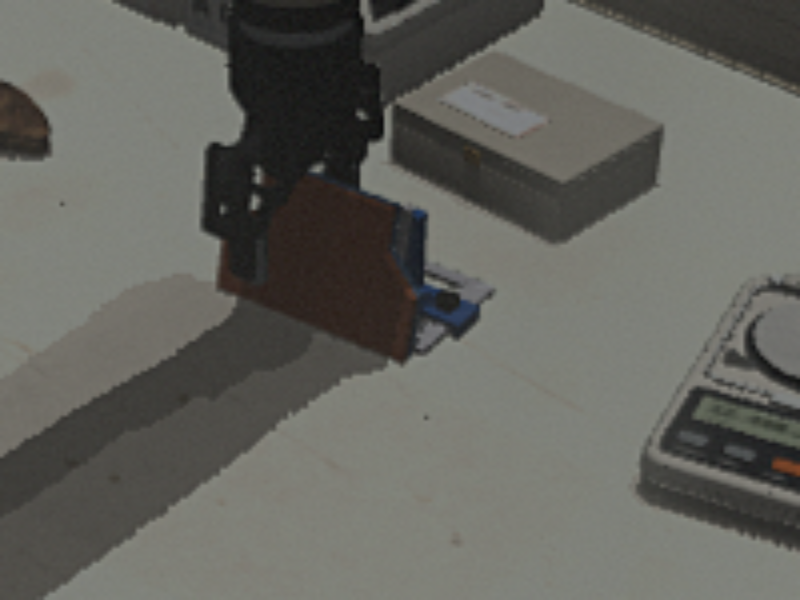

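The slab is pulled up to near vertical inside the open gripper, foot in place. Now close in stages, grip, carry back and tilt.

Run:
```python
from h import *
np.set_printoptions(precision=2,suppress=True)
Z=.068; f0=read_force()
def say(t): print(t,read_force()-f0,round(read_gripper_width(),4),round(read_time_s(),2))
grip(.06); movel(W(-.020,.001,Z),.05); say('60')
grip(.03); say('30')
grip(.0); say('gripped')
movel(W(-.022,.001,Z+.006),.05); say('lift')
P=lambda d:quat(PSI,'pinch',np.deg2rad(d))
movel(W(-.07,.001,Z+.012),.15,rot=P(15)); say('15')
movel(W(-.098,.001,.064),.1,rot=P(47)); say('47')
cv2.imwrite("pics/p5.png",cv2.resize(read_camera("scene")[130:290,200:400],None,fx=4,fy=3.75))
```

```text
60 [-1.68 -0.12 -0.11] 0.06 37.68
30 [-0.6   0.07 -0.7 ] 0.0302 38.08
gripped [-0.53  0.54 -1.66] 0.0112 38.38
lift [-0.87 -0.61 -3.14] 0.0112 38.65
15 [-0.74 -0.   -2.75] 0.0112 39.13
47 [-0.92  0.4  -2.66] 0.0114 40.13
```

View pics/p5.png

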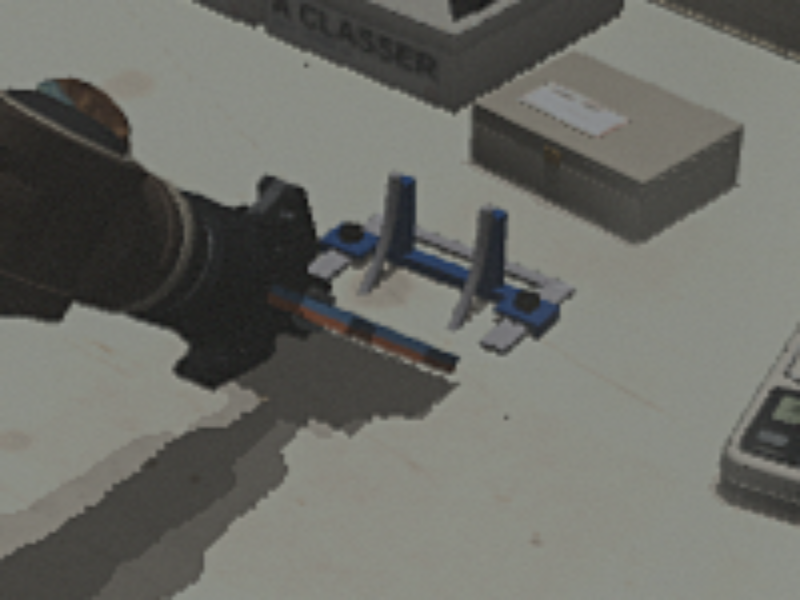

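The slab is held tilted, blue face up, foot just off the bench in front of the stop. Next I set the foot down, open in stages and lower it.

Run:
```python
from h import *
np.set_printoptions(precision=2,suppress=True)
f0=read_force()
def say(t): print(t,read_force()-f0,round(read_gripper_width(),4),round(read_time_s(),2))
P=lambda d:quat(PSI,'pinch',np.deg2rad(d))
z=.055
while z>.044:
    movel(W(-.098,.001,z),.03); hold(.05); f=read_force()-f0
    if f[2]>1.5: break
    z-=.001
say(z)
for w in(.025,.045,.065,.085): grip(w); say(w)
cv2.imwrite("pics/p6.png",cv2.resize(read_camera("scene")[130:290,200:400],None,fx=4,fy=3.75))
```

```text
0.049999999999999996 [-0.84  0.93  2.  ] 0.0113 42.18
0.025 [0.17 0.41 1.56] 0.0251 42.47
0.045 [-0.91  0.13  0.77] 0.045 42.8
0.065 [-0.13 -0.22  1.  ] 0.0652 43.13
0.085 [-0.84  0.32  1.53] 0.0848 43.48
```

View pics/p6.png

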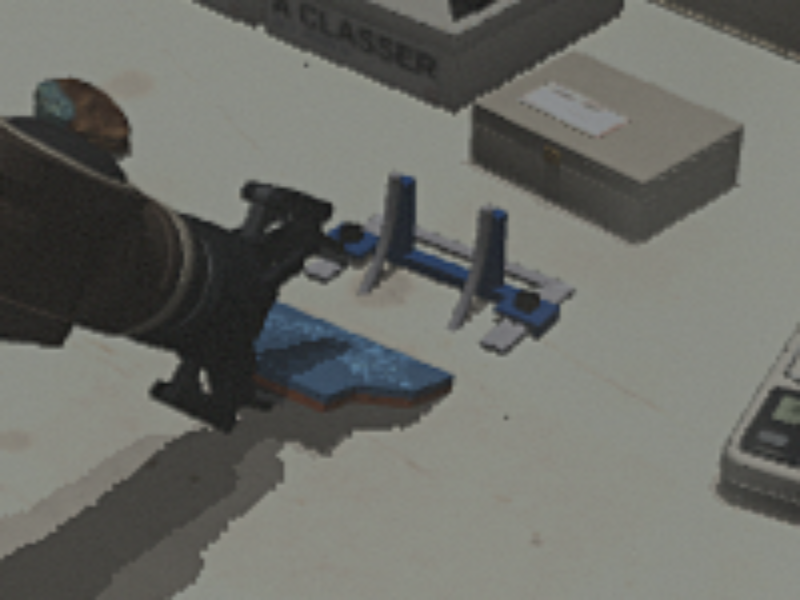

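The slab now rests on the lower finger at a shallow angle, blue face up. Next I lower the finger and withdraw it.

Run:
```python
from h import *
np.set_printoptions(precision=2,suppress=True)
f0=read_force()
def say(t): print(t,read_force()-f0,round(read_time_s(),2))
P=lambda d:quat(PSI,'pinch',np.deg2rad(d))
movel(W(-.096,.001,.028),.03,rot=P(30)); say('low')
for k in range(1,5): movel(W(-.096-.01*k,.001,.028),.08); say(k)
movel(W(-.20,.001,.06),.15); movel(W(-.22,.001,.2),.2); hold(.3); say('clear')
cv2.imwrite("pics/p7.png",cv2.resize(read_camera("scene")[130:290,200:400],None,fx=4,fy=3.75))
```

```text
low [ 0.44 -0.29  0.15] 44.41
1 [-0.6  -0.22  0.09] 44.68
2 [ 0.5  -0.45  0.89] 44.96
3 [ 0.43 -0.78  1.75] 45.23
4 [ 0.89  0.08 -0.11] 45.51
clear [0.37 0.32 0.55] 47.29
```

View pics/p7.png

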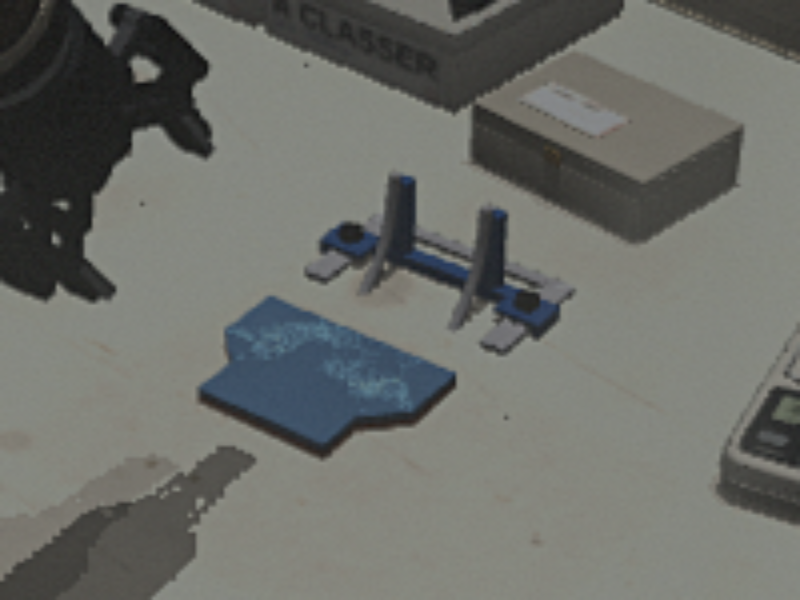

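The slab lies flat with the blue face up in front of the stop, and the gripper is clear.

```bash
python3 -c "
from bench import *
print(finish_job())"
```

```text
the job is handed in; nothing more can be done
None
```

The job is handed in: I pressed the slab home at about 12 N (tool reading), turned it over and let it down, and the last picture shows it flat, blue face up, in front of the stop; the hand-in gave no verdict.

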